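# Plug in the telescoping height gauge and hold it at its second stop

## Robot

A 6-joint arm with a two-finger parallel gripper is mounted at the origin on a cart in front of the work surface, level with it; the furniture and walls round the work are solid. World frame = base frame: x ahead of the robot, y to its left, z up, the work surface at z = 0. Lengths are in m, angles in degrees, forces in N, time in s.
With the tool pointing down it reaches from about 0.425 to 0.925 m from the base axis. Payload 12.5 kg.
Tool frame: the origin (TCP) lies midway between the tips of the shut fingers; the grasp point (between the pads) lies 19 mm behind it (r.grip_depth is the distance from the TCP to the grasp point, in m); z points along the fingers, x is the direction in which the jaws open and shut, and the axes are right-handed (so a half turn about z gives the same grasp; the last joint's range is limited). The gripper opens to 85 mm and grips with 20 to 120 N. Pads are 22 mm wide; open, the fingers measure 114 mm over their backs; the gripper's body (76 mm by 85 mm) begins 54 mm behind the grasp point. The pads swing forward as they close: fully open they stand 13 mm farther back than shut.
Start: joints at [-72.112, 28.126, 89.318, -0, 62.55, -6.05], TCP at [0.254, -0.571, 0.231] pointing down, gripper open.
Joint ranges: [-177.58, 177.58], [-47.91, 125.51], [2.72, 160], [-65.01, 245.01], [3.68, 167.84], [-153.87, 153.87]. Speed limits (degrees/s): [127.2, 127.2, 159.86, 180, 180, 180].

## Interface

Orientations are given as [roll, pitch, yaw] about the fixed x, y, z axes, in that order (R = Rz(yaw) Ry(pitch) Rx(roll)).
In Python, from rig import r gives the robot as it stands.
- The arm moves only by the shell command python3 -m pendant 'ROWS' [FORCE]. ROWS is JSON, a list of rows, each a list of 5 numbers: the opening, from 0 (shut) to 1 (fully open), then the shift along the tool's x, y, z in cm, then the turn about the tool's z in rad. A call has 1 to 12 rows; each row is the pose to reach, as a shift and turn from the pose commanded when the call began, along the tool's axes at that moment; what a row does not reach only later rows make up. A row lasts 1/10 s, in which the tool goes at most 50 mm and 8.59 degrees, less where a joint would pass 70% of its speed; a pose out of reach is approached as far as the arm can. A call with a gripper value outside its range is refused whole. The fingers move at their own pace and stop on an object; FORCE is the grip in N (left out, the last holds). Time passes only in rows, so rows that repeat a pose let the fingers close. It gives the time, the measured TCP pose, the force and the opening at its end, in the units of the state.
- r.get_obs(): the state, without advancing time (a new reading comes with each control period).
- r.get_image(name): name is "side" or "top" or "wrist"; returns (picture, depth): 420x560x3 uint8, red, green, blue; 420x560 float32, m along the optical axis (not along the pixel's ray), 0 where there is no reading.
- r.camera_model(name): a dict with "mtx" (3x3 intrinsics, pixels), "R" (3x3) and "t" (3): a world point X has camera coordinates R X + t. Camera axes: x right, y down, z forward; pixel columns grow to the right and rows downward; lengths in m; the calibration is good to about 2 mm. The wrist camera is an equidistant fisheye: a pixel r from the principal point sees the ray r / f radians off the axis. A picture is of the moment at which its call begins: read the wrist's pose just before it. camera_model takes no time and is no camera call; for the wrist camera it gives the pose at the moment of the call.
- r.sign_off(): hands the job in, once; it reports no verdict.
The state is a dict: "t": time; "qpos": joint angles; "qd": joint speeds; "joint_efforts": joint torques, N m; "ee_pos": TCP position; "orientation": TCP orientation; "force": force on the tool from outside, world axes, zero at the start; "ft_torque": the same for the moment, N m; "gripper_width": finger opening in m.
Only numpy, scipy, OpenCV 4.12 (cv2) and the standard library are available. Lean on these libraries where they do the work, as an engineer would, in place of code of your own. Each camera call takes 0.05 s, during which the arm holds its last target.

## Task

Take the telescoping height gauge out of its wooden rack and, with the telescope still shut, push its flat foot blade fully home in the slot of the metal socket on the bench. Then squeeze the button on the side of its grip and pull the grip straight up, past the first stop, to the second stop at full extension, with the blade staying home in the socket. The program finishes while holding: keep the grip held at full extension with the button still squeezed, and leave the other things where they are.

Things in the scene. Friction and masses are not known exactly. Their poses are not given: they have to be found in the camera images.
- gauge_grip (a point): centre of the gauge's grip, a black block 30 (x) x 26 (y) x 44 mm tall, atop the inner tube that slides up out of the sleeve; 125 mm above gauge when shut, and rises with the telescope; z up along the gauge. Held across the plain x sides (30 mm) the gauge stays locked shut. Squeezed across the y sides, the button goes in and the telescope is free: lifted so, the sleeve slides down
- button_face (a point): centre of the outer face of the grey button (18 mm wide, 30 mm tall) on the grip's +y side, at the height of the grip's centre, 19 mm out from it (14 mm when pressed in). Over button and opposite side the grip measures 32 mm, with the button in 27 mm
- gauge: the gauge's outer part: aluminium sleeve 26 x 20 mm, 100 mm tall, on a shoulder plate 44 x 36 x 6 mm, with the steel foot blade below: 24 (x) x 4 (y) mm, 30 mm long. Origin: centre of the shoulder's underside, where the blade begins; z up. 0.6 kg, with grip 0.7 kg; only this weight keeps it in a slot, so pulling on hard past the second stop lifts it out
- gauge_slide (a joint): extension of the telescope in m: 0 shut and locked, 0.040 the first stop, 0.080 the second stop (full extension, a hard end). It moves easily only while the button is in; with the button out it catches at each stop
- gauge_button (a joint): how far the button is pressed in, m: 0 out, 0.005 fully in (about 6 N); the catch is free beyond 0.004
- socket_slot (a point): centre of the slot's mouth on top of the metal socket (aluminium block 70 x 60 mm on a square 104 mm plate with four bolts), 45 mm above the bench, fixed. Slot 27 mm long (x), 7 mm wide (y), 35 mm deep; z up. The blade fits either way round and is fully home when the shoulder rests on the socket's top, gauge then at this point
- rack_slot (a point): centre of the slot's mouth on top of the fixed wooden rack (60 x 150 mm, 45 mm tall, a small round hole either side of the slot), where the gauge stands at the start, shut, its axes along those of this frame. Slot 29 mm (x) by 9 mm (y)
- dibber: bystander: wooden dibber with a grey point, 196 mm long, 33 mm thick, lying on the bench; origin on its underside
- clay_pot: bystander: small clay pot upside down, 84 mm wide, 74 mm tall, behind the work; origin at the centre of its underside
- screwdriver: bystander: screwdriver, 193 x 29 mm, lying on the bench at the left; origin on the underside

How it is judged:
By the outcome, as a careful person would: the job done as asked, in the order asked, and still so for the second after the job is handed in, while the arm keeps its last pose, push and grip.
It also fails if it takes over 53 s, if anything falls off the work surface, if the arm or the gripper's body presses on something with over 40 N, if the wrist force passes 120 N, or if a joint passes its speed limit or range.

## Working session

There is one attempt and no reset: what is moved stays moved. The work goes in short steps, Python scripts to look and compute and a shell command to move; the robot and the scene stay as the last step left them, time stands still between calls to the robot, and variables do not carry over. Pictures are saved under pics/ and viewed, and the job is handed in when it is done.

```bash
ls; mkdir -p pics
python3 - <<'E'
from rig import r
import cv2,numpy as np
o=r.get_obs()
for k,v in o.items(): print(k,np.round(v,4))
for n in ("side","top","wrist"):
    m=r.camera_model(n); print(n,np.round(m["mtx"],1).tolist(),np.round(m["R"],3).tolist(),np.round(m["t"],3).tolist())
    p,d=r.get_image(n); cv2.imwrite(f"pics/a_{n}.png",p[:,:,::-1]); np.savez(f"pics/a_{n}.npz",p=p,d=d,R=m["R"],t=m["t"],K=m["mtx"])
E
```

```text
pics
t 0.0
qpos [-7.21124e+01  2.81631e+01  8.93522e+01 -5.00000e-04  6.25490e+01
 -6.05090e+00]
qd [ 0.0153  0.0675 -0.1218  0.033   0.1076 -0.0595]
joint_efforts [ 4.00000e-04 -6.18460e+01 -2.61591e+01 -1.00000e-04  4.20000e-03
 -0.00000e+00]
ee_pos [ 0.2535 -0.571   0.2307]
orientation [-1.799937e+02  6.400000e-02 -6.606130e+01]
force [-0.7203 -0.8658 -0.0174]
ft_torque [-0.0147 -0.0474  0.0339]
gripper_width 0.0858
side [[398.0, 0.0, 287.6], [0.0, 398.0, 213.9], [0.0, 0.0, 1.0]] [[0.988, 0.155, 0.013], [0.134, -0.803, -0.581], [-0.079, 0.576, -0.814]] [-0.517, 0.069, 1.111]
top [[514.2, 0.0, 275.4], [0.0, 514.2, 209.6], [0.0, 0.0, 1.0]] [[-0.014, -1.0, 0.011], [-0.984, 0.012, -0.176], [0.176, -0.013, -0.984]] [0.068, 0.53, 1.214]
wrist [[325.2, 0.0, 275.5], [0.0, 325.2, 207.7], [0.0, 0.0, 1.0]] [[0.405, -0.914, -0.0], [-0.875, -0.388, 0.291], [-0.266, -0.117, -0.957]] [-0.626, -0.038, 0.379]
```

View pics/a_side.png

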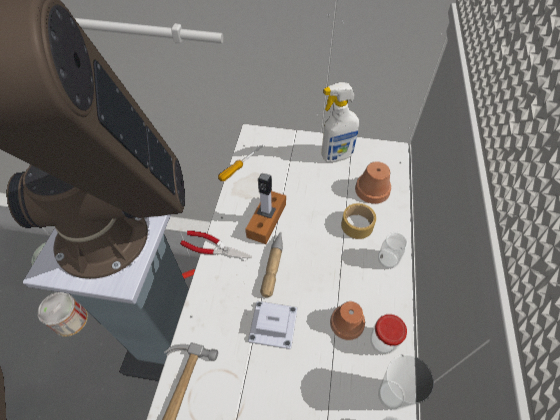

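View pics/a_top.png

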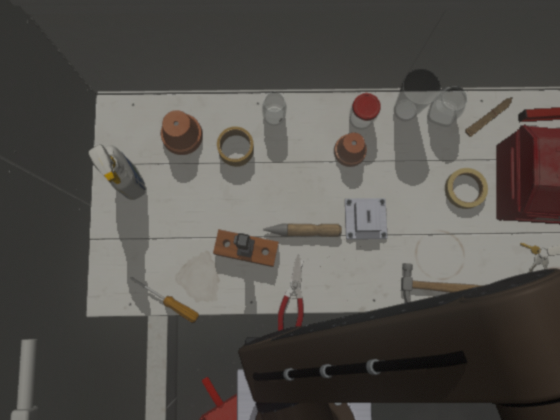

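View pics/a_wrist.png

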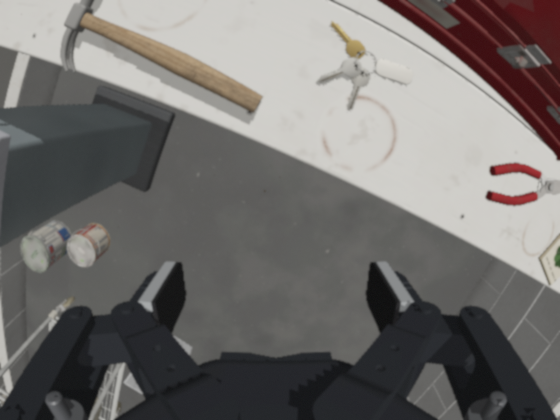

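The side view shows the gauge in the rack (grip near px 265,184) and the socket near px (273,320). In the top view the rack is near (246,248), the grip near (243,241) and the socket near (367,218). I'll zoom in on these.

Run:
```python
import cv2,numpy as np
t=np.load("pics/a_top.npz")["p"][:,:,::-1]; s=np.load("pics/a_side.npz")["p"][:,:,::-1]
f=lambda im,x,y,w,h:cv2.resize(im[y:y+h,x:x+w],(400,300),interpolation=cv2.INTER_CUBIC)
o=np.vstack([np.hstack([f(t,206,215,80,60),f(t,326,188,80,60)]),np.hstack([f(s,225,170,100,75),f(s,230,290,80,60)])])
cv2.imwrite("pics/b.png",o)
```

```text
(no output)
```

View pics/b.png

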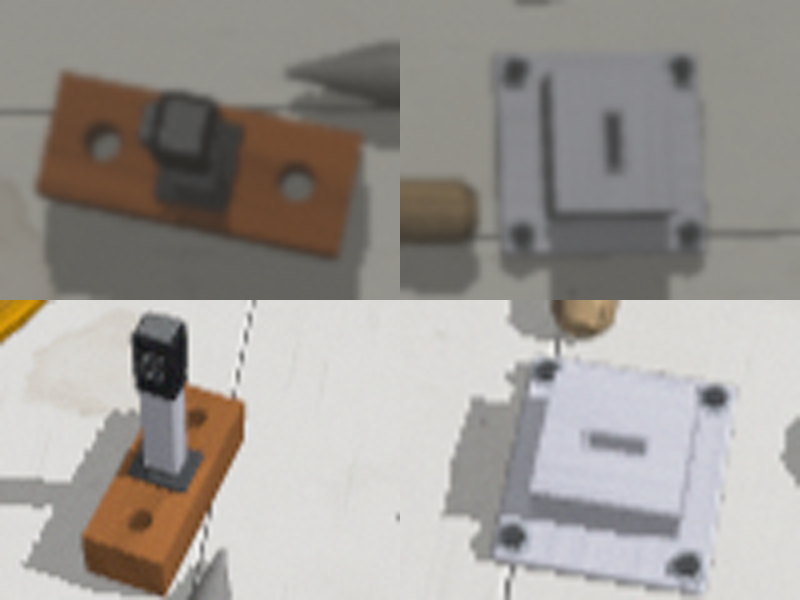

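```bash
cat > h.py <<'E'
import numpy as np,cv2
from scipy.spatial.transform import Rotation as Ro
def ray(n,u,v,K,R,t):
    c=-R.T@t
    if n=="wrist":
        x=(u-K[0,2])/K[0,0]; y=(v-K[1,2])/K[1,1]; th=np.hypot(x,y); s=np.sin(th)/max(th,1e-9)
        d=np.array([x*s,y*s,np.cos(th)])
    else: d=np.array([(u-K[0,2])/K[0,0],(v-K[1,2])/K[1,1],1])
    return c,R.T@d
def onplane(n,u,v,z,K,R,t):
    c,d=ray(n,u,v,K,R,t); return c+d*(z-c[2])/d[2]
def shift(o,p,yaw=None):
    """tool-axis shift (cm) to world TCP p, straight-down frame from current obs"""
    R=Ro.from_euler('xyz',o["orientation"],degrees=True).as_matrix()
    return R.T@(np.array(p)-o["ee_pos"])*100
E
python3 - <<'E'
from h import *
A={n:np.load(f"pics/a_{n}.npz") for n in("top","side")}
for n,ws in (("top",[("h1",220,237,14,13),("h2",259,245,14,13),("slot",362,208,14,16)]),("side",[("h1",268,269-0,1,1),("slot",285,312,20,12)])):
    a=A[n]; g=cv2.cvtColor(a["p"],cv2.COLOR_RGB2GRAY).astype(float); hsv=cv2.cvtColor(a["p"],cv2.COLOR_RGB2HSV).astype(float)
    K,R,t=a["K"],a["R"],a["t"]
    print(n,"cam",np.round(-R.T@t,3))
    if n=="side": continue
    for nm,x,y,w,h in ws:
        ch=hsv[:,:,1] if nm[0]=="h" else g
        c=ch[y:y+h,x:x+w]; wt=np.clip(np.median(c)-c-(25 if nm[0]=="h" else 15),0,None)
        yy,xx=np.mgrid[y:y+h,x:x+w]; u=(wt*xx).sum()/wt.sum(); v=(wt*yy).sum()/wt.sum()
        p=onplane(n,u,v,.045,K,R,t); print(nm,round(u,2),round(v,2),np.round(p,4),a["d"][int(v)-7,int(u)+ (8 if nm=="slot" else 0)])
        if nm=="slot":
            M=np.cov(np.vstack([xx.ravel(),yy.ravel()]),aweights=wt.ravel()); w_,V=np.linalg.eigh(M); e=V[:,1]*4
            p2=onplane(n,u+e[0],v+e[1],.045,K,R,t)-p; print("slot dir deg",np.degrees(np.arctan2(p2[1],p2[0])), np.sqrt(w_))
        print(np.round(c).astype(int) if nm=="h1" else "")
# hi-level: rack plane via red mask contour in top, socket top face
a=A["top"];K,R,t=a["K"],a["R"],a["t"]
hsv=cv2.cvtColor(a["p"],cv2.COLOR_RGB2HSV)
m=((hsv[:,:,1]>110)&((hsv[:,:,0]<14))).astype(np.uint8); m[:,:205]=0;m[:,290:]=0;m[:225]=0;m[275:]=0
P=np.argwhere(m)[:,::-1].astype(np.float32); rc=cv2.minAreaRect(P); b=cv2.boxPoints(rc)
W=np.array([onplane("top",*q,.045,K,R,t) for q in b]);print("rack",np.round(W,4),np.round(W.mean(0),4),np.linalg.norm(W[1]-W[0]),np.linalg.norm(W[2]-W[1]))
E
```

```text
top cam [0.31  0.077 1.287]
h1 226.5 243.36 [0.4498 0.1802 0.045 ] 1.2502136
[[132 134 134 130 132 132 132 132 133 135 133 136 132 125]
 [134 134 131 131 129 129 130 130 130 135 135 137 134 119]
 [130 131 130 126 118 115 109 114 122 130 132 134 131 112]
 [131 129 126 119 100  88  84  86  97 116 128 131 130  99]
 [130 126 122 102  81  66  60  51  59  88 121 129 126  91]
 [131 126 114  90  66  47  35  23  25  51 104 130 125  86]
 [131 130 116  85  52  33  22  18  18  42  99 126 129 110]
 [129 130 125  94  47  22  18  15  25  54 104 130 133 122]
 [129 129 122 106  55  24  20  23  40  78 119 129 131 130]
 [129 129 129 118  88  52  40  53  74 106 126 134 134 134]
 [132 131 130 130 120 104  96 104 115 125 130 135 134 136]
 [135 135 132 132 131 132 127 129 130 130 131 134 133 132]
 [137 134 134 137 135 135 133 136 134 134 131 131 133 129]]
h2 264.85 251.53 [0.4287 0.0875 0.045 ] 1.2428916

slot 368.23 215.86 [ 0.513 -0.167  0.045] 1.2662247
slot dir deg 179.7791909414047 [0.9196709  3.26007026]

side cam [ 0.59  -0.504  0.951]
rack [[0.427  0.2114 0.045 ]
 [0.4841 0.1997 0.045 ]
 [0.4517 0.0566 0.045 ]
 [0.3949 0.0694 0.045 ]] [0.4394 0.1343 0.045 ] 0.05834218956471471 0.1467802806503132
```

The rack slot is at (0.439, 0.134) with yaw −12.8°, which the holes and the outline agree on. The socket slot is at about (0.513, −0.167). I'll pass over the socket for a wrist view.

```bash
python3 -m pendant '[[1,-3,-4,0,-0.15],[1,-6,-8,0,-0.3],[1,-9,-13,0,-0.45],[1,-12,-18,0,-0.6],[1,-15,-23,0,-0.75],[1,-18,-28,0,-0.88],[1,-21,-32,0,-1],[1,-23.5,-36,0,-1.1],[1,-25.5,-39,0,-1.153],[1,-26.4,-40.2,0,-1.153],[1,-26.4,-40.2,0,-1.153],[1,-26.4,-40.2,0,-1.153]]'
cat > look.py <<'E'
import sys,cv2,numpy as np
from rig import r
tag=sys.argv[1]
for n in sys.argv[2:]:
    m=r.camera_model(n); p,d=r.get_image(n); cv2.imwrite(f"pics/{tag}_{n}.png",p[:,:,::-1]); np.savez(f"pics/{tag}_{n}.npz",p=p,d=d,R=m["R"],t=m["t"],K=m["mtx"])
o=r.get_obs(); print(o["t"],np.round(o["ee_pos"],4),np.round(o["orientation"],2),np.round(o["force"],1),o["gripper_width"])
E
python3 look.py c wrist
```

```text
t: 1.35
ee_pos: [0.514, -0.1664, 0.2311]
orientation: [180.0, 0.0, 0.1]
force: [0.2, 0.7, -0.7]
gripper_width: 0.0854
1.4 [ 0.5136 -0.1671  0.2312] [1.8e+02 2.0e-02 1.0e-02] [-0.1 -0.6 -0.5] 0.08538032221759942
```

View pics/c_wrist.png

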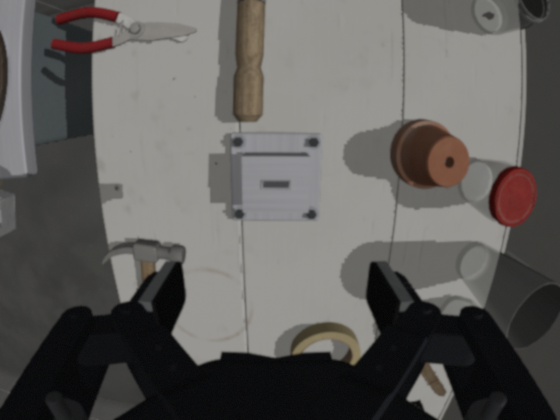

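The slot shows at px (275,184), aligned with image x. Next I compute its position.

Run:
```python
from h import *
a=np.load("pics/c_wrist.npz");K,R,t=a["K"],a["R"],a["t"]
g=cv2.cvtColor(a["p"],cv2.COLOR_RGB2GRAY).astype(float)
x,y,w,h=256,175,40,18
c=g[y:y+h,x:x+w]; wt=np.clip(np.median(c)-c-25,0,None); yy,xx=np.mgrid[y:y+h,x:x+w]
u=(wt*xx).sum()/wt.sum(); v=(wt*yy).sum()/wt.sum()
M=np.cov(np.vstack([xx.ravel(),yy.ravel()]),aweights=wt.ravel()); w_,V=np.linalg.eigh(M); e=V[:,1]*10
p=onplane("wrist",u,v,.045,K,R,t); q=onplane("wrist",u+e[0],v+e[1],.045,K,R,t)-p
print(u,v,p,np.degrees(np.arctan2(q[1],q[0])),np.sqrt(12*w_))
# bolts
for bx,by in((237,142),(313,142),(239,214),(311,214)):
    c=g[by-8:by+9,bx-8:bx+9]; wt=np.clip(np.median(c)-c-30,0,None); yy,xx=np.mgrid[by-8:by+9,bx-8:bx+9]
    print(onplane("wrist",(wt*xx).sum()/wt.sum(),(wt*yy).sum()/wt.sum(),.012,K,R,t))
print(np.array2string(g[184,252:300].astype(int)))
```

```text
275.74112734864303 183.91196938065414 [ 0.51422076 -0.16800224  0.045     ] 179.92968163548193 [ 5.9105573  24.83464762]
[ 0.47104575 -0.12688226  0.012     ]
[ 0.5552426  -0.12714762  0.012     ]
[ 0.47042301 -0.21108615  0.012     ]
[ 0.55535191 -0.21170172  0.012     ]
[139 139 139 140 139 139 138 132 121 119 113  93  75  69  69  69  69  68
  68  68  68  67  68  68  68  67  68  68  68  68  68  68  68  68  68  72
  86 108 125 136 140 141 141 142 141 141 141 141]
```

The wrist slot reading is (0.514, −0.168), the bolt centre is (0.513, −0.169) and the top view gave (0.513, −0.167), so they agree within about 2 mm. Slot yaw is about 0. Now over the rack.

```bash
python3 -m pendant '[[1,-0.7,-3,0,0.03],[1,-1.6,-6.5,0,0.06],[1,-2.6,-10.5,0,0.09],[1,-3.6,-14.5,0,0.12],[1,-4.6,-18.5,0,0.15],[1,-5.5,-22.5,0,0.18],[1,-6.3,-26,0,0.2],[1,-7,-28.5,0,0.223],[1,-7.4,-30.1,0,0.223],[1,-7.4,-30.1,0,0.223],[1,-7.4,-30.1,0,0.223]]'
python3 look.py d wrist
```

```text
t: 2.5
ee_pos: [0.4401, 0.1332, 0.2313]
orientation: [180.0, -0.0, -12.8]
force: [0.2, -0.6, 0.2]
gripper_width: 0.0854
2.55 [0.4402 0.133  0.2313] [ 1.7999e+02 -1.0000e-02 -1.2840e+01] [-0.1  0.4 -0. ] 0.08549163031682272
```

View pics/d_wrist.png

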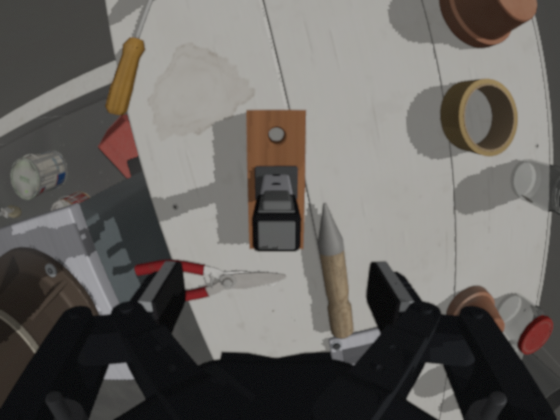

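Run:
```python
from h import *
a=np.load("pics/d_wrist.npz");K,R,t=a["K"],a["R"],a["t"]
cv2.imwrite("pics/d2.png",cv2.resize(a["p"][150:265,220:335,::-1],(575,575),interpolation=cv2.INTER_CUBIC))
print("cam",-R.T@t)
hsv=cv2.cvtColor(a["p"],cv2.COLOR_RGB2HSV)
print("hole",onplane("wrist",276.5,134,.045,K,R,t))
```

```text
cam [0.45705519 0.20379011 0.37416951]
hole [0.45270228 0.18170834 0.045     ]
```

View pics/d2.png

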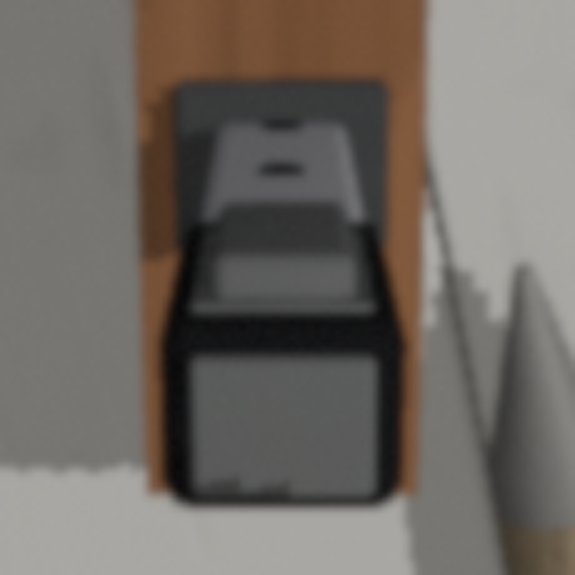

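Run:
```python
from h import *
a=np.load("pics/d_wrist.npz");K,R,t=a["K"],a["R"],a["t"]
f=lambda u,v,z:onplane("wrist",220+u/5,150+v/5,z,K,R,t)
for u,v in((285,425),(285,335),(285,318),(285,500),(168,430),(400,430)): print(u,v,np.round(f(u,v,.192),4))
print("depth",a["d"][235,277], "sleeve/shoulder", f(178,82,.051),f(385,82,.051))
m=f(285,425,.192)
c,s=np.cos(np.radians(-12.8)),np.sin(np.radians(-12.8))
e=m-np.array([.4402,.1330,.192]); print("offset tool x,y cm",100*(e[0]*c+e[1]*s),100*(e[0]*s-e[1]*c))
```

```text
285 425 [0.4416 0.1329 0.192 ]
285 335 [0.4442 0.1441 0.192 ]
285 318 [0.4446 0.1461 0.192 ]
285 500 [0.4395 0.1233 0.192 ]
168 430 [0.4277 0.1354 0.192 ]
400 430 [0.455  0.1292 0.192 ]
depth 0.19161159 sleeve/shoulder [0.42504271 0.15496181 0.051     ] [0.46567776 0.14572394 0.051     ]
offset tool x,y cm 0.14262525954476915 -0.025224444312529352
```

The top of the grip lies within about 1.5 mm of the tool axis, and the button faces +y as expected. I'll descend and grip across x.

```bash
python3 -m pendant '[[1,0.08,0,3,0],[1,0.08,0,6,0],[1,0.08,0,7.6,0],[1,0.08,0,8,0],[1,0.08,0,8,0],[0,0.08,0,8,0],[0,0.08,0,8,0],[0,0.08,0,8,0],[0,0.08,0,8,0],[0,0.08,0,8,0],[0,0.08,0,8,0]]' 60; python3 look.py e wrist
```

```text
t: 3.65
ee_pos: [0.4408, 0.1341, 0.1519]
orientation: [-180.0, -0.0, -12.8]
force: [-1.5, -0.9, 6.0]
gripper_width: 0.0293
3.7 [0.4408 0.1341 0.1519] [-1.7999e+02 -4.0000e-02 -1.2760e+01] [-0.5  0.6  6.8] 0.02941812164976519
```

View pics/e_wrist.png

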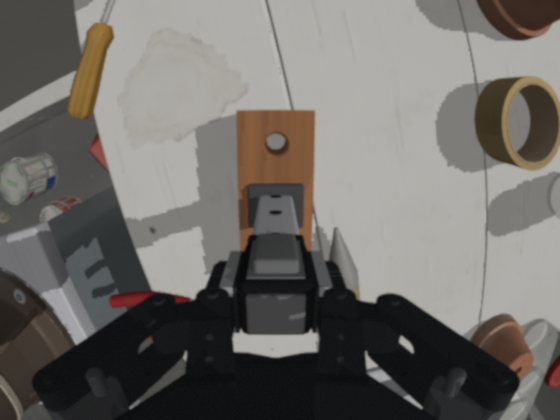

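Gripped: width is 29.4 mm, the expected 30 mm grip, and the pads sit square on the x sides. Lifting.

```bash
python3 -m pendant '[[0,0,0,-0.5,0],[0,0,0,-1.2,0],[0,0,0,-2.2,0],[0,0,0,-3.4,0],[0,0,0,-4.6,0],[0,0,0,-5.8,0],[0,0,0,-7,0],[0,0,0,-7,0],[0,0,0,-7,0]]'; python3 look.py f wrist side top
```

```text
t: 4.6
ee_pos: [0.4405, 0.134, 0.2213]
orientation: [180.0, -0.0, -12.8]
force: [0.4, 0.6, -7.8]
gripper_width: 0.0296
4.75 [0.4404 0.1339 0.2207] [ 1.7997e+02  6.0000e-02 -1.2780e+01] [-0.2 -0.1 -8.2] 0.02922173067673721
```

View pics/f_wrist.png

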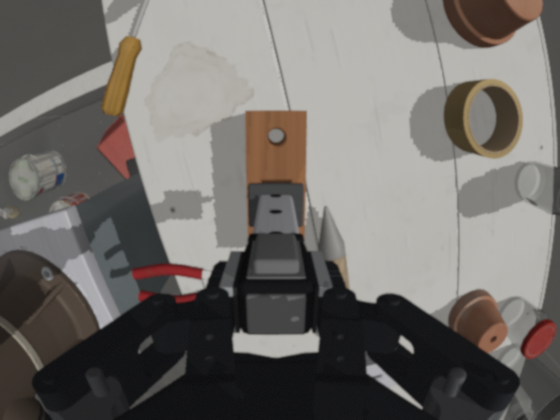

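View pics/f_side.png

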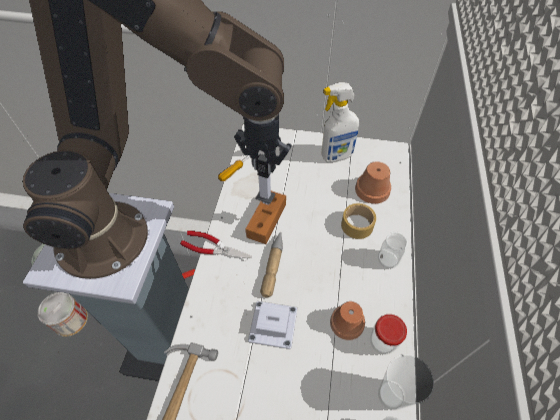

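The gauge is clear of the rack, still shut, and the load reads about 8 N, consistent with 0.7 kg. Carrying it to the socket.

```bash
python3 -m pendant '[[0,0.4,0.8,0,-0.01],[0,1.2,2.4,0,-0.02],[0,2.5,5,0,-0.04],[0,4.1,8.2,0,-0.065],[0,5.8,11.6,0,-0.09],[0,7.5,15,0,-0.12],[0,9.2,18.4,0,-0.15],[0,10.8,21.6,0,-0.18],[0,12.2,24.4,0,-0.2],[0,13.2,26.4,0,-0.215],[0,13.7,27.4,0,-0.223],[0,13.84,27.82,0,-0.223]]'; python3 -m pendant '[[0,0,0,0,0],[0,0,0,0,0],[0,0,0,0,0]]'; python3 look.py g wrist side
```

```text
t: 5.95
ee_pos: [0.514, -0.1691, 0.2207]
orientation: [-180.0, 0.0, -0.1]
force: [0.4, 1.5, -8.0]
gripper_width: 0.0291
t: 6.25
ee_pos: [0.514, -0.1671, 0.2214]
orientation: [-180.0, 0.0, 0.1]
force: [-0.0, 0.3, -7.9]
gripper_width: 0.0298
6.35 [ 0.5141 -0.1673  0.2214] [ 1.7999e+02 -1.0000e-02  5.0000e-02] [-0.3  1.6 -8. ] 0.0293894585468586
```

View pics/g_wrist.png

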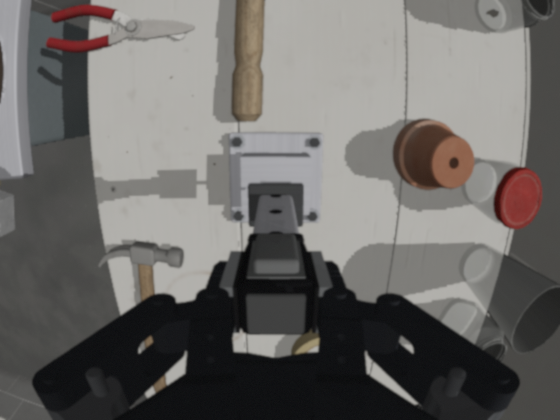

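View pics/g_side.png

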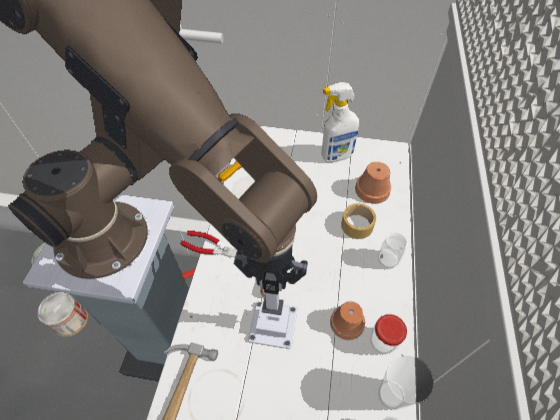

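Run:
```python
from h import *
a=np.load("pics/g_wrist.npz");b=np.load("pics/g_side.npz")
A=cv2.resize(a["p"][120:240,216:336,::-1],(600,600),interpolation=cv2.INTER_CUBIC)
cv2.imwrite("pics/g2.png",A)
cv2.imwrite("pics/g3.png",cv2.resize(b["p"][265:355,225:325,::-1],(800,600),interpolation=cv2.INTER_CUBIC))
g=cv2.cvtColor(a["p"],cv2.COLOR_RGB2GRAY).astype(int)
print(g[195,240:312]);print(g[176:192,260],g[176:192,292])
```

```text
[130 149 160 163 164 162 156 134  92  54  42  43  44  43  43  42  43  43
  44  47  55  64  70  73  74  74  74  72  72  67  55  41  31  28  26  24
  24  25  27  33  46  61  71  75  76  75  76  79  80  81  78  72  66  63
  63  63  63  62  62  63  63  67  84 122 155 166 167 168 167 167 166 165]
[164 164 163 162 157 145 123  91  65  60  61  62  63  64  63  63] [167 166 166 167 166 159 137 102  69  61  62  64  65  64  64  64]
```

View pics/g2.png

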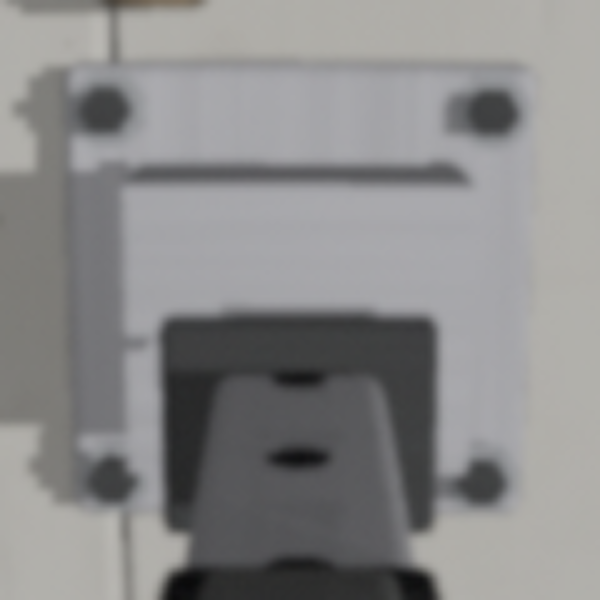

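View pics/g3.png

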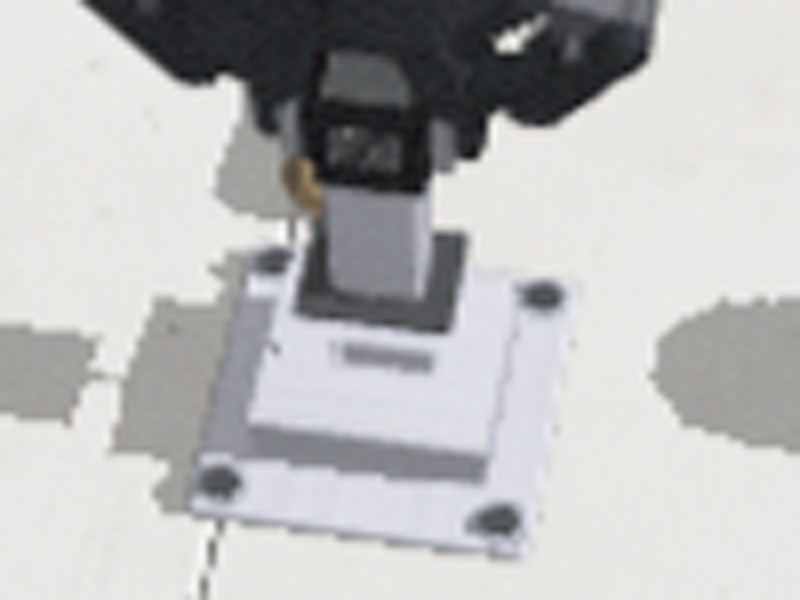

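Run:
```python
from h import *
a=np.load("pics/g_wrist.npz");K,R,t=a["K"],a["R"],a["t"]
z=.2214-.1069
for u in (260,292):
  for v in (182.5,183): print(u,v,onplane("wrist",u,v,z+.006,K,R,t)[:2]-[0,.018])
l=onplane("wrist",247.7,195,z+.006,K,R,t);q=onplane("wrist",302.8,195,z+.006,K,R,t);print(l,q,(l+q)/2)
l=onplane("wrist",249,184,z+.006,K,R,t);q=onplane("wrist",302.8,184,z+.006,K,R,t);print("yaw",np.degrees(np.arctan2(*(q-l)[[1,0]])))
# visible slot upper edge
for u in(261,291): print("slot edge",onplane("wrist",u,181.8,.045,K,R,t)[:2]-[0,.0035])
# depth check of shoulder
print(a["d"][188,275],a["d"][170,275], (R@[.514,-.155,z+.006]+t)[2])
s=np.load("pics/g_side.npz");K,R,t=s["K"],s["R"],s["t"]
f=lambda u,v,z:onplane("side",225+u/8,265+v/8,z,K,R,t)
print("side slot corners",[np.round(f(u,v,.045)[:2],4) for u,v in((338,342),(435,354),(433,373),(345,362))])
print("side shoulder front corners",[np.round(f(u,v,z)[:2],4) for u,v in((297,320),(455,335))])
```

```text
260 182.5 [ 0.50233849 -0.16640101]
260 183 [ 0.50233419 -0.16679445]
292 182.5 [ 0.52689566 -0.16637687]
292 183 [ 0.52690067 -0.16677027]
[ 0.49265263 -0.15831474  0.1205    ] [ 0.53542927 -0.15827414  0.1205    ] [ 0.51404095 -0.15829444  0.1205    ]
yaw 0.055643558351802715
slot edge [ 0.49955115 -0.16780624]
slot edge [ 0.52968518 -0.16777665]
0.2519308 0.32225674 0.25077362794203695
side slot corners [array([ 0.4962, -0.1438]), array([ 0.5255, -0.1429]), array([ 0.5259, -0.1488]), array([ 0.4994, -0.1496])]
side shoulder front corners [array([ 0.491, -0.167]), array([ 0.5349, -0.1643])]
```

Run:
```python
from h import *
z=.1145
s=np.load("pics/g_side.npz");K,R,t=s["K"],s["R"],s["t"]
f=lambda u,v,z:onplane("side",225+u/8-.44,265+v/6.667-.43,z,K,R,t)
print("side slot corners",[np.round(f(u,v,.045)[:2],4) for u,v in((338,342),(435,354),(433,373),(345,362))])
print("side shoulder front corners",[np.round(f(u,v,z)[:2],4) for u,v in((297,318),(453,333))])
```

```text
side slot corners [array([ 0.4989, -0.1638]), array([ 0.5279, -0.1636]), array([ 0.5285, -0.1705]), array([ 0.5023, -0.1707])]
side shoulder front corners [array([ 0.4933, -0.1837]), array([ 0.5363, -0.1819])]
```

The wrist puts the slot 1.5 mm and the side camera 2 mm to −y of the blade axis, with x aligned within 0.5 mm. I'll shift +0.16 cm along tool y and enter gently.

```bash
python3 -m pendant '[[0,0,0.16,0.8,0],[0,0,0.16,2,0],[0,0,0.16,3.2,0],[0,0,0.16,3.7,0],[0,0,0.16,4,0],[0,0,0.16,4.2,0],[0,0,0.16,4.4,0],[0,0,0.16,4.6,0],[0,0,0.16,4.6,0]]'; python3 look.py i side
```

```text
t: 7.25
ee_pos: [0.5141, -0.1695, 0.1752]
orientation: [180.0, -0.0, -0.0]
force: [-0.3, 0.4, -6.5]
gripper_width: 0.0292
7.3 [ 0.5141 -0.1695  0.1753] [180.  -0.   0.] [ 0.1  0.4 -7.7] 0.029255699861059574
```

There's no contact force at about 6 mm of entry, so the blade is in. Continuing down to the shoulder.

```bash
python3 -m pendant '[[0,0,0,0.5,0],[0,0,0,1,0],[0,0,0,1.5,0],[0,0,0,1.9,0],[0,0,0,2.1,0],[0,0,0,2.2,0],[0,0,0,2.25,0],[0,0,0,2.25,0]]'; python3 look.py j wrist side
```

```text
t: 8.1
ee_pos: [0.5141, -0.1695, 0.1531]
orientation: [180.0, -0.0, 0.0]
force: [-3.1, 2.2, -1.9]
gripper_width: 0.0294
8.2 [ 0.5141 -0.1695  0.1531] [179.99  -0.     0.  ] [-2.5  1.5 -1.4] 0.029427755492061898
```

Run:
```python
import cv2,numpy as np
a=np.load("pics/j_wrist.npz")["p"];b=np.load("pics/j_side.npz")["p"]
cv2.imwrite("pics/j2.png",np.hstack([cv2.resize(a[120:240,216:336,::-1],(400,400),interpolation=3),cv2.resize(b[265:355,230:320,::-1],(400,400),interpolation=2)]))
```

```text
(no output)
```

View pics/j2.png

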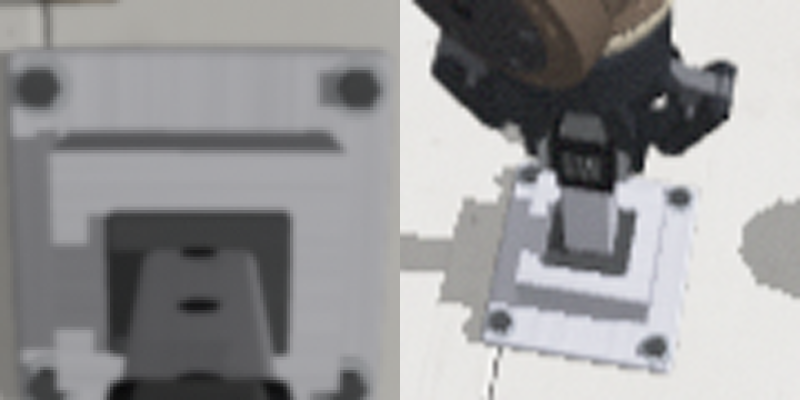

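The shoulder is close to the socket top and the force is rising from −7.7 to −1.5. I'll push gently until the contact is firm.

```bash
python3 -m pendant '[[0,0,0,0.05,0],[0,0,0,0.1,0],[0,0,0,0.1,0]]'; python3 -m pendant '[[0,0,0,0.05,0],[0,0,0,0.1,0],[0,0,0,0.1,0]]'
```

```text
t: 8.5
ee_pos: [0.5141, -0.1695, 0.1519]
orientation: [180.0, -0.0, 0.0]
force: [-4.1, 2.2, 1.5]
gripper_width: 0.0293
t: 8.8
ee_pos: [0.5142, -0.1696, 0.1518]
orientation: [180.0, -0.0, 0.0]
force: [-7.3, 2.4, 13.8]
gripper_width: 0.0292
```

Seated: TCP z is 0.1518, the same as when it stood in the rack at 0.1519, and the force rose firmly. Now I release, take a look, and turn the tool.

```bash
python3 -m pendant '[[0,0,0,-0.1,0],[1,0,0,-0.1,0],[1,0,0,-0.1,0],[1,0,0,-0.1,0],[1,0,0,-0.1,0],[1,0,0,-0.1,0]]'; python3 look.py k wrist side top
```

```text
t: 9.4
ee_pos: [0.5143, -0.1696, 0.1518]
orientation: [180.0, -0.0, 0.0]
force: [-1.0, 0.3, 0.1]
gripper_width: 0.0852
9.55 [ 0.5142 -0.1696  0.1518] [ 1.7999e+02 -1.0000e-02 -0.0000e+00] [-0.4 -0.1  0.4] 0.08527625573787227
```

Run:
```python
import cv2,numpy as np
a=np.load("pics/k_wrist.npz")["p"];b=np.load("pics/k_side.npz")["p"]
cv2.imwrite("pics/k2.png",np.hstack([cv2.resize(a[100:340,160:400,::-1],(400,400),interpolation=2),cv2.resize(b[265:355,230:320,::-1],(400,400),interpolation=2)]))
```

```text
(no output)
```

View pics/k2.png

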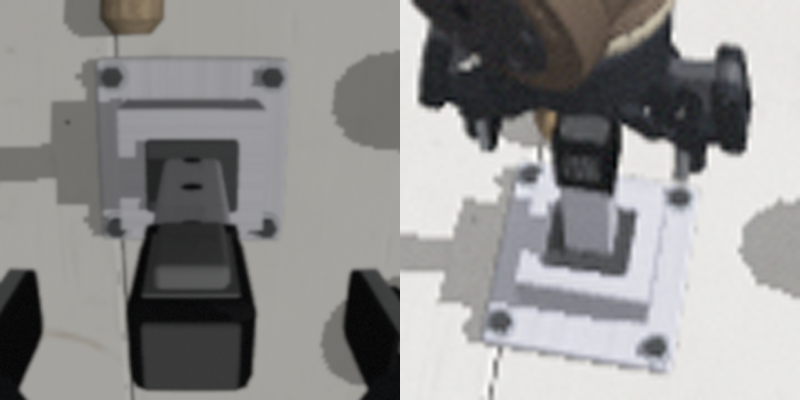

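The released gauge stands upright with its shoulder on the socket. I'll measure where it sits for the squeeze.

Run:
```python
from h import *
a=np.load("pics/k_wrist.npz");K,R,t=a["K"],a["R"],a["t"]
g=cv2.cvtColor(a["p"],cv2.COLOR_RGB2GRAY).astype(int)
print(g[190,238:314]);print(g[176:194,258],g[176:194,290])
# crop px: u=160+x*.6, v=100+y*.6
f=lambda x,y,z:np.round(onplane("wrist",160+x*.6-.2,100+y*.6-.2,z,K,R,t),4)
print("shoulder corners .051",f(146,140,.051),f(239,140,.051))
print("grip top",f(140,352,.192),f(244,352,.192),"near/far",f(192,315,.192),f(192,388,.192))
print("depth shoulder/socket/griptop",a["d"][187,262],a["d"][172,275],a["d"][312,276])
P=lambda X:(R@np.array(X)+t)[2]
print(P([.505,-.154,.051]),P([.514,-.143,.045]),P([.514,-.169,.192]))
```

```text
[151 150 142 125 110 105 105 103  94  69  53  53  56  57  56  58  57  56
  57  56  57  57  57  56  58  57  57  56  56  56  57  57  57  57  57  57
  57  57  57  57  57  56  56  57  57  58  57  57  57  57  57  56  57  59
  57  57  56  57  57  57  57  57  58  61  76 112 142 154 155 155 155 155
 155 155 155 155]
[152 152 152 152 153 152 142 110  70  53  54  55  58  56  57  56  57  56] [153 154 155 155 155 155 144 111  71  55  56  58  58  57  57  57  58  57]
shoulder corners .051 [ 0.4929 -0.1519  0.051 ] [ 0.5359 -0.1519  0.051 ]
grip top [ 0.5027 -0.1695  0.192 ] [ 0.5264 -0.1694  0.192 ] near/far [ 0.5146 -0.1593  0.192 ] [ 0.5145 -0.18    0.192 ]
depth shoulder/socket/griptop 0.24852349 0.25169304 0.11553846
0.24964097055010856 0.2521783065076931 0.11904863211324154
```

```bash
python3 - <<'E'
from h import *
for n,X,(u,v) in(("d",[.4405,.1335,.192],(277,235)),("e",[.4405,.1335,.192],(276,312)),("k",[.5144,-.1698,.192],(276,312))):
    a=np.load(f"pics/{n}_wrist.npz");R,t=a["R"],a["t"]; print(n,a["d"][v,u],(R@np.array(X)+t)[2])
E
python3 -m pendant '[[1,0,0,0,0.1],[1,0,0,0,0.24],[1,0,0,0,0.38],[1,0,0,0,0.52],[1,0,0,0,0.66],[1,0,0,0,0.8],[1,0,0,0,0.94],[1,0,0,0,1.08],[1,0,0,0,1.22],[1,0,0,0,1.36],[1,0,0,0,1.48],[1,0,0,0,1.5708]]'
python3 -m pendant '[[1,0,0,0,0],[1,0,0,0,0]]'; python3 look.py l wrist
```

```text
d 0.19161159 0.19529170506965066
e 0.11621375 0.1195472955554252
k 0.11553846 0.11928022775685865
t: 10.75
ee_pos: [0.5142, -0.1695, 0.1518]
orientation: [-180.0, -0.0, -90.3]
force: [-0.0, -0.3, -0.1]
gripper_width: 0.0853
t: 10.95
ee_pos: [0.5142, -0.1696, 0.1518]
orientation: [-180.0, -0.0, -89.8]
force: [0.9, -0.9, -0.4]
gripper_width: 0.085
11.0 [ 0.5142 -0.1695  0.1518] [-1.800e+02 -1.000e-02 -8.985e+01] [-0.4  0.1 -0.7] 0.08557739513879258
```

View pics/l_wrist.png

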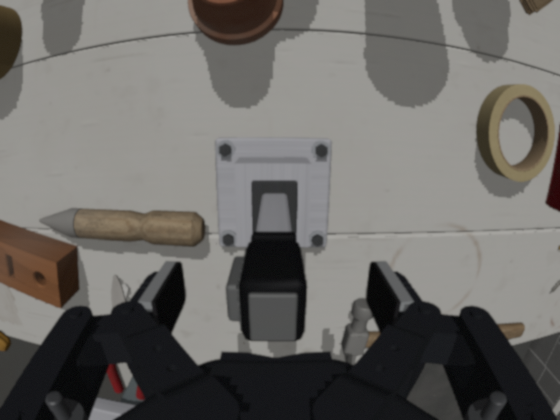

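The jaws straddle the button (left, px 234,290) and the opposite side. The grip-top depth offset is the same as in the rack, so the telescope is still shut. Squeezing.

```bash
python3 -m pendant '[[0,-0.03,0,0,0],[0,-0.03,0,0,0],[0,-0.03,0,0,0],[0,-0.03,0,0,0],[0,-0.03,0,0,0],[0,-0.03,0,0,0],[0,-0.03,0,0,0],[0,-0.03,0,0,0]]' 50; python3 look.py m wrist
```

```text
t: 11.8
ee_pos: [0.5142, -0.1691, 0.1519]
orientation: [-180.0, 0.0, -90.0]
force: [0.2, 2.1, 3.1]
gripper_width: 0.0254
11.85 [ 0.5142 -0.1691  0.1519] [-179.99    0.    -90.  ] [0.4 2.7 3.7] 0.02544744168213284
```

View pics/m_wrist.png

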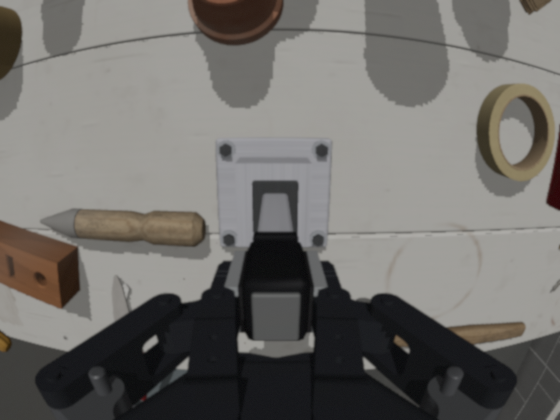

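Width is 25.4 mm, so the button is fully in. The first lift goes straight up, stopping short of the second stop.

```bash
python3 -m pendant '[[0,0,0,-0.3,0],[0,0,0,-0.8,0],[0,0,0,-1.4,0],[0,0,0,-2,0],[0,0,0,-2.6,0],[0,0,0,-3.2,0],[0,0,0,-3.2,0]]'; python3 look.py n side wrist
python3 - <<'E'
import cv2,numpy as np
a=np.load("pics/n_wrist.npz")["p"];b=np.load("pics/n_side.npz")["p"]
cv2.imwrite("pics/n2.png",np.hstack([cv2.resize(a[100:340,160:400,::-1],(400,400),interpolation=2),cv2.resize(b[255:355,225:325,::-1],(400,400),interpolation=2)]))
E
```

```text
t: 12.55
ee_pos: [0.5142, -0.1693, 0.1847]
orientation: [-180.0, -0.0, -90.0]
force: [0.1, 2.1, -1.1]
gripper_width: 0.0252
12.65 [ 0.5141 -0.1693  0.184 ] [-1.7998e+02 -2.0000e-02 -9.0000e+01] [-0.4  1.5 -1.1] 0.025451000580391292
```

View pics/n2.png

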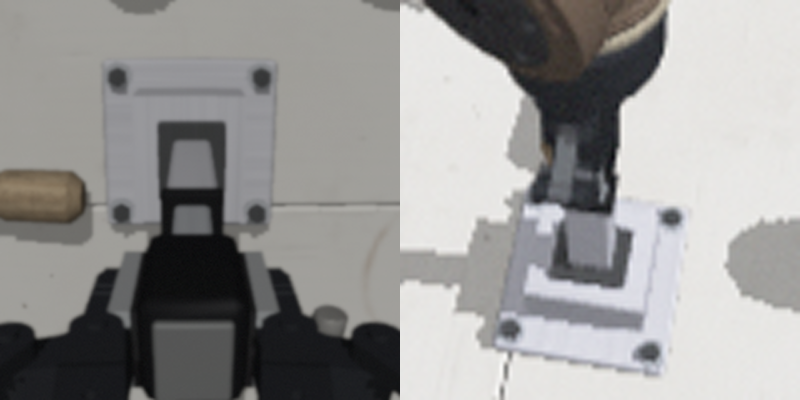

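The inner tube is sliding out with the shoulder still on the socket, and the load is only 1 N. Continuing past the first stop to just short of the second.

```bash
python3 -m pendant '[[0,0,0,-0.4,0],[0,0,0,-1,0],[0,0,0,-1.7,0],[0,0,0,-2.4,0],[0,0,0,-3.1,0],[0,0,0,-3.7,0],[0,0,0,-4.1,0],[0,0,0,-4.4,0],[0,0,0,-4.4,0],[0,0,0,-4.4,0]]'; python3 -m pendant '[[0,0,0,-0.05,0],[0,0,0,-0.1,0],[0,0,0,-0.1,0]]'
```

```text
t: 13.65
ee_pos: [0.5142, -0.1693, 0.2278]
orientation: [-180.0, -0.0, -90.0]
force: [0.6, 0.7, -0.8]
gripper_width: 0.0251
t: 13.95
ee_pos: [0.5141, -0.1693, 0.2287]
orientation: [180.0, -0.0, -90.0]
force: [0.4, -0.0, -0.8]
gripper_width: 0.0251
```

```bash
python3 -m pendant '[[0,0,0,-0.05,0],[0,0,0,-0.1,0],[0,0,0,-0.15,0],[0,0,0,-0.2,0],[0,0,0,-0.2,0],[0,0,0,-0.2,0]]';python3 -m pendant '[[0,0,0,-0.03,0],[0,0,0,-0.06,0],[0,0,0,-0.06,0],[0,0,0,-0.06,0]]'
```

```text
t: 14.55
ee_pos: [0.5142, -0.1693, 0.2309]
orientation: [-180.0, -0.0, -90.0]
force: [0.5, 1.3, -0.4]
gripper_width: 0.0254
t: 14.95
ee_pos: [0.5142, -0.1692, 0.2314]
orientation: [-180.0, -0.0, -90.0]
force: [-0.6, 0.9, -0.6]
gripper_width: 0.0255
```

```bash
python3 -m pendant '[[0,0,0,-0.03,0],[0,0,0,-0.03,0],[0,0,0,-0.03,0]]';python3 -m pendant '[[0,0,0,-0.03,0],[0,0,0,-0.03,0],[0,0,0,-0.03,0]]'
```

```text
t: 15.25
ee_pos: [0.5142, -0.1692, 0.2317]
orientation: [-180.0, -0.0, -90.0]
force: [0.8, -0.0, -0.8]
gripper_width: 0.0252
t: 15.55
ee_pos: [0.5141, -0.1692, 0.2319]
orientation: [180.0, -0.0, -90.0]
force: [-0.2, 0.5, -2.5]
gripper_width: 0.0255
```

The force starts rising at z = 0.2319, exactly 80 mm above the start. Next is a visual check and settled force readings.

```bash
python3 -m pendant '[[0,0,0,-0.01,0],[0,0,0,-0.01,0],[0,0,0,-0.01,0]]'; python3 look.py p side wrist; python3 look.py p2 top
python3 - <<'E'
import cv2,numpy as np
a=np.load("pics/p_wrist.npz")["p"];b=np.load("pics/p_side.npz")["p"]
cv2.imwrite("pics/p3.png",np.hstack([cv2.resize(a[100:340,160:400,::-1],(400,400),interpolation=2),cv2.resize(b[255:355,225:325,::-1],(400,400),interpolation=2)]))
from h import *
for n in("n","p"):
    z=np.load(f"pics/{n}_wrist.npz"); K,R,t=z["K"],z["R"],z["t"]
    # shoulder far edge: find in central columns
    g=cv2.cvtColor(z["p"],cv2.COLOR_RGB2GRAY).astype(int); print(n,g[160:192,275], z["d"][160:192,275])
E
```

```text
t: 15.85
ee_pos: [0.5141, -0.1692, 0.2319]
orientation: [180.0, 0.0, -90.0]
force: [-0.1, -0.5, -5.0]
gripper_width: 0.0255
15.95 [ 0.5141 -0.1692  0.232 ] [179.99  -0.   -90.  ] [ 0.4  0.  -5.1] 0.025406571919033775
16.0 [ 0.5141 -0.1692  0.2319] [179.99   0.   -90.  ] [ 0.  -0.3 -4.6] 0.025426176053393548
n [151 151 151 151 151 152 151 151 151 151 150 142 116  83  63  57  55  54
  55  55  55  55  57  72  96 113 119 122 122 123 123 123] [0.28301907 0.28234157 0.2830061  0.28166702 0.28340805 0.2826004
 0.28365567 0.28457525 0.2835305  0.28391188 0.2836288  0.28473276
 0.28258532 0.28070807 0.28052858 0.28023395 0.2803327  0.2798835
 0.280733   0.28025815 0.2823043  0.28111383 0.2815435  0.28147015
 0.2772295  0.27301082 0.27028316 0.26718056 0.26403207 0.2595054
 0.25730476 0.2549267 ]
p [155 154 148 129  99  71  60  57  56  56  56  58  68  90 111 121 124 125
 126 126 126 126 127 128 127 128 128 128 128 129 128 127] [0.32942784 0.3304375  0.33025792 0.32788032 0.32451832 0.3259732
 0.32517907 0.32584357 0.32560363 0.32812628 0.32608825 0.32668433
 0.32738486 0.32910198 0.32006106 0.3158111  0.30847034 0.30649856
 0.30246186 0.29802716 0.29378095 0.28760526 0.2846616  0.28031707
 0.2782877  0.27420703 0.27047506 0.26692265 0.26317134 0.25931433
 0.25648692 0.2524798 ]
```

View pics/p3.png

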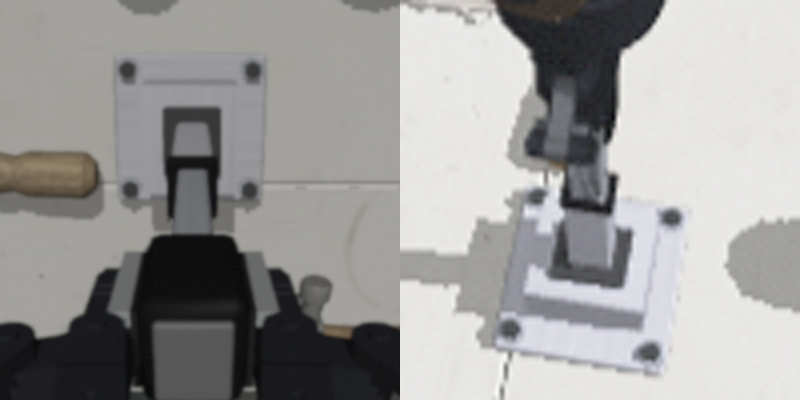

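At the second stop with a net pull of about 4 N, below the 6 N sleeve weight. The shoulder is still flat on the socket, unchanged in the side view. I'll ease the pull by 0.1 mm for margin, confirm it holds steady and hand in.

```bash
python3 -m pendant '[[0,0,0,0.01,0],[0,0,0,0.01,0],[0,0,0,0.01,0],[0,0,0,0.01,0],[0,0,0,0.01,0],[0,0,0,0.01,0]]'; python3 look.py q side;python3 look.py q2 side
```

```text
t: 16.6
ee_pos: [0.5141, -0.1692, 0.232]
orientation: [180.0, -0.0, -90.0]
force: [-0.1, 0.9, -4.9]
gripper_width: 0.0254
16.65 [ 0.5141 -0.1692  0.232 ] [180.  -0. -90.] [ 0.   0.2 -4.7] 0.025584723896845886
16.7 [ 0.5141 -0.1692  0.2319] [179.99  -0.   -90.  ] [ 1.2 -0.6 -6. ] 0.025613954742804798
```

The force hasn't dropped, so I'll ease off a little more and watch it.

```bash
python3 -m pendant '[[0,0,0,0.02,0],[0,0,0,0.02,0],[0,0,0,0.02,0],[0,0,0,0.02,0]]'; python3 -m pendant '[[0,0,0,0,0],[0,0,0,0,0],[0,0,0,0,0],[0,0,0,0,0],[0,0,0,0,0],[0,0,0,0,0],[0,0,0,0,0],[0,0,0,0,0]]'
```

```text
t: 17.1
ee_pos: [0.5142, -0.1693, 0.2319]
orientation: [-180.0, -0.0, -90.0]
force: [-0.1, 1.2, -2.3]
gripper_width: 0.0256
t: 17.9
ee_pos: [0.5142, -0.1692, 0.2318]
orientation: [-180.0, -0.0, -90.0]
force: [-1.5, 1.4, -2.0]
gripper_width: 0.0255
```

```bash
python3 -m pendant '[[0,0,0,0,0],[0,0,0,0,0],[0,0,0,0,0],[0,0,0,0,0],[0,0,0,0,0]]'; python3 look.py z side; python3 -c "
import numpy as np
a=np.load('pics/z_side.npz')['p'].astype(int);b=np.load('pics/j_side.npz')['p'].astype(int)
print('socket region diff',abs(a-b)[300:345,255:300].mean())"; python3 -c "
from rig import r
r.sign_off()"
```

```text
t: 18.4
ee_pos: [0.5142, -0.1693, 0.2318]
orientation: [-180.0, -0.0, -90.0]
force: [0.7, 0.4, -1.1]
gripper_width: 0.0256
18.45 [ 0.5142 -0.1692  0.2318] [-1.8e+02 -1.0e-02 -9.0e+01] [-0.5  0.7 -1.6] 0.02551488008309476
socket region diff 6.386008230452675
the job is handed in; nothing more can be done
```

View pics/z_side.png

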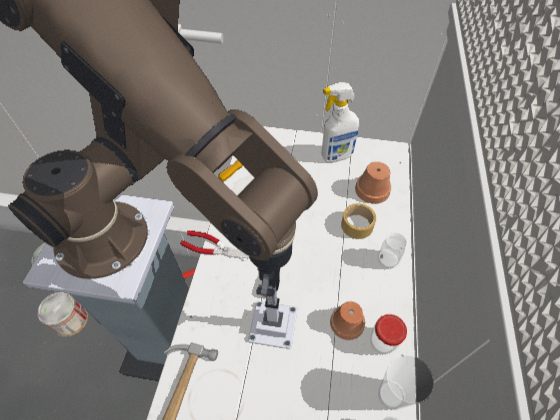

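I took the gauge out of the rack gripped across its plain x sides and pushed its blade home in the socket, still shut. Then I turned the tool 90°, squeezed the button and drew the grip straight up to the second stop. I handed the job in at about 18.5 s, holding it there with the button in at 50 N.

**Blade home:** with the shoulder down, the tool was at z = 0.1518, against 0.1519 when the gauge stood in the rack. The last close-up (t = 16 s) showed the shoulder flat on the socket. The final side picture, viewed only after handing in, shows the same.

**Full extension:** the tool rose from 0.1519 to 0.2318, about 80 mm. The force began to rise at 0.2319, which marks the hard stop.

**Button in:** the gripper opening reads 25.5 mm where 27 mm was expected. It also read about 0.7 mm low on the 30 mm sides.

**Other things:** I moved nothing else on purpose, and the pictures show nothing shifted.

**Disagreements:**
- At the stop the pull briefly drifted up to about 6 N, where about 7 N would lift the gauge out. I eased off and it settled to 1–2 N, so the pull against the stop is now light and the grip could be up to 0.1 mm short of it.
- My last picture comparison around the socket gave a difference of 6.4 grey levels. It compares the shut gauge with the extended one, so it doesn't prove that nothing moved.

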